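# Load a barrel on a carrier and push it round the bend of a guide to its stop

## Robot

A 7-joint arm with a two-finger parallel gripper is mounted at the origin on a cart in front of the work surface, level with it; the furniture and walls round the work are solid. World frame = base frame: x ahead of the robot, y to its left, z up, the work surface at z = 0. Lengths are in mm, angles in rad, forces in N, time in s.
With the tool pointing down it reaches from about 400 to 850 mm from the base axis. Payload 4.5 kg.
Tool frame: the origin (TCP) lies midway between the tips of the shut fingers; the grasp point (between the pads) lies 19 mm behind it; z points along the fingers, y is the line along which they close (so a half turn about z gives the same grasp; the last joint's range is limited). The gripper opens to 88 mm and grips with 3 to 60 N. Pads are 18 mm wide; open, the fingers measure 123 mm over their backs; the gripper's body (75 mm by 187 mm) begins 45 mm behind the grasp point.
Start: joints at [-1.119, 0.689, -0.195, 1.565, 0.157, 0.902, -0.215], TCP at [253.578, 571.272, 238.743] pointing down, gripper open.
Joint ranges: [-3.01, 3.01], [-0.46, 2.08], [-1.47, 1.51], [0.13, 2.56], [-1, 4.14], [0.04, 2.09], [-2.66, 2.66]. Speed limits (rad/s): [2.57, 2.57, 3.14, 3.14, 3.14, 3.14, 3.14].

## Interface

Orientations are given as [roll, pitch, yaw] about the fixed x, y, z axes, in that order (R = Rz(yaw) Ry(pitch) Rx(roll)).
In Python, from plant import * gives the robot as it stands. Calls block until the motion is done:
- movep(position, orientation): joint-space move of the TCP to a pose.
- movel(position, vel=150, frame=None, force_limit=None): straight line of the TCP; frame=None keeps the orientation; vel is the mean speed in mm/s. With force_limit (N) it stops when the force on the tool has changed by that much, and returns True; else False.
- move_j(angles): joint-space move.
- grip(opening, force=None): opening from 0.0 (shut) to 1.0 (fully open); force is the grip in N (None keeps the last); returns when the fingers have stopped.
- sleep(seconds).
- ik(position, orientation): joint angles nearest the present ones, or None.
- observe(): the state.
- read_camera(name): name is "side" or "top" or "wrist"; returns a dict with "frame" (420x560x3 uint8, red, green, blue), "mtx" (3x3 intrinsics, pixels), "rvec" (rotation vector, rad) and "tvec" (3), from world to camera coordinates, as OpenCV has them; the wrist camera has in their place "tool_from_camera" (4x4, takes a point from camera to tool coordinates, whose origin is the TCP and whose axes are the flange's). Camera axes: x right, y down, z forward; pixel columns grow to the right and rows downward; lengths in mm; the calibration is good to about 2 mm. A picture is of the moment at which its call begins: read the wrist's pose just before it. There is no depth.
A pose or a line that the arm cannot do raises PlanningError and nothing moves.
- finish_job(): hands the job in; it is judged then, once.
The state is a dict: "t": time; "joints": joint angles; "qvel": joint speeds; "tau": joint torques, N m; "eef_pos": TCP position; "orientation": TCP orientation; "contact_force": force on the tool from outside, world axes, zero at the start; "torque": the same for the moment, N m; "width": opening from 0.0 (shut) to 1.0 (fully open); "finger_force": force on a finger pad.
Only numpy, scipy, OpenCV 4.12 (cv2) and the standard library are available. Lean on these libraries where they do the work, as an engineer would, in place of code of your own. Each camera call takes 0.05 s, during which the arm holds its last target. There are 200 camera calls.

## Task

Slip the short black barrel over the upright post of the carrier while the carrier still stands in the straight entry leg of the guide, then push the carrier along the guide, round the bend and up the swivelled exit leg until it has pushed the brass stop pin fully home, and let go. Ease it round gently with no more force than it needs, and leave the tall barrel, the loupe and the dropper bottle where they stand.

Things in the scene. Friction and masses are not known exactly. Their poses are not given: they have to be found in the camera images.
- guide: Fixed steel guide on an aluminium plate. Origin: the bend's centre of curvature, at bench height. Two fences, 12 mm thick, tops 25 mm above the bench, form a channel 27 mm wide. Channel centre line in this frame: entry leg along +x at y = +70 mm from x = -108 to 0 mm, then a right-hand bend of radius 70 mm about the origin, then a straight exit leg on the bend's tangent.
- swivel_centre (a point): Same place as the guide's origin, 34 mm up: top of the clamp knob, 26 mm across, on the steel disc that is the inner side of the bend. Disc, exit leg and the last part of the outer fence are one swivel part, clamped so that the bend turns through 75 to 105 degrees (at 90 the exit leg runs along the guide's -y). The angle is not reported: see or feel it. The bend's radii never change.
- carrier_post (a point): On the axis of the carrier's upright round steel post, 18 mm across, 26 mm above the plate it stands on, 20 mm below its domed top, 60.5 mm above the bench. x: the carrier's direction of travel. The post turns with the carrier and is fixed to it. In the bend the post runs 67 mm from the guide's origin, on the straight legs in mid-channel, with 1.5 mm play to each side.
- carrier_plate (a point): Middle of the top of the carrier's dark steel plate, 70 x 46 x 8 mm, 34.5 mm above the bench; same axes. The plate rests on the fence tops and slides easily when eased; 0.4 to 0.65 kg. Two round plastic shoes, 24 mm across, run in the channel 40 mm apart; flanges under the fences keep it from lifting out; the front shoe reaches 32 mm ahead of the post's axis. Pushed hard at the post it tips and binds.
- stop_pin (a joint): Brass pin, 8 mm thick, sticking 14 mm out of the dark end stop in mid-channel at the end of the exit leg; 0 = out, 0.010 = fully home (4 mm still show, rigid). About 2.5 N of friction, no spring: it stays where the carrier's front shoe pushes it. The stop's place is not reported: when the pin is home the post is 50 to 70 mm past the end of the bend. Feel for it.
- short_barrel_mid (a point): Short black barrel ring standing alone at the left of the bench, 52 mm outside diameter, 24 mm high, open through with a bore of at least 34 mm. This point: its centre, 12 mm above its underside; z is its axis.
- tall_barrel_mid (a point): Bystander: tall black barrel, 52 mm across, 72 mm high. Point 36 mm up its axis.
- eye_loupe_mid (a point): Bystander: small black loupe, 38 mm across, 31 mm high. Point 15 mm up its axis.
- white_dropper_mid (a point): Bystander: white dropper bottle with a needle tip, 29 mm across, 115 mm high. Point 50 mm up its axis.
Not all that is in view belongs to the job. What is shaped like the part that bears short_barrel_mid but blue or pink is not meant.

How it is judged (in metres and radians):
On the way, in this order (a step that is already met when the one before it is completed fails the run):
1. the short barrel sits down over the post, on the carrier's plate, with the carrier still in the entry leg (horizontal distance between short_barrel_mid and carrier_post below 0.014 m and z of short_barrel_mid in the frame of carrier_post between -0.018 and -0.01 m and x of carrier_post in the frame of guide below 0.01 m), for 0.2 s.
2. the loaded carrier has come round the bend into the exit leg (horizontal distance between short_barrel_mid and carrier_post below 0.014 m and z of short_barrel_mid in the frame of carrier_post between -0.018 and -0.01 m and y of carrier_post in the frame of guide below -0.02 m), for 0.05 s.
At the end, for the whole second after the job is handed in: The short barrel sits on the carrier's plate around the post (axes within 14 mm, height within 4 mm); the carrier is at rest in the exit leg of the guide, level (within 0.06 rad) and down on the fences (within 3 mm), and the stop pin has been pushed in by more than 8 of its 10 mm (horizontal distance between short_barrel_mid and carrier_post below 0.014 m and z of short_barrel_mid in the frame of carrier_post between -0.018 and -0.01 m and value of joint stop_pin above 0.008 m and y of carrier_post in the frame of guide below -0.022 m and horizontal distance between carrier_post and guide between 0.082 and 0.104 m and angle between carrier_post's own z axis and vertical below 0.06 rad and height (world z) of carrier_post between 0.0575 and 0.0635 m and linear speed of carrier below 0.01 m/s); the robot touches nothing.
It fails at once if the carrier is forced against the guide, end stop or pin with more than 45 N (all its contacts added, its weight included) (contact force between carrier and guide above 45 N).
It fails at once if the stop pin is pushed in by anything but the arriving carrier (value of joint stop_pin above 0.003 m and (y of carrier_post in the frame of guide above -0.01 m or horizontal distance between carrier_post and guide below 0.078 m)).
It fails at once if a bystander (tall barrel, loupe or dropper bottle) is moved more than 15 mm (distance of any of tall_barrel_mid, eye_loupe_mid, white_dropper_mid from where it was at the start of the episode above 0.015 m).
It also fails if it takes over 72 s, if anything falls off the work surface, if the arm or the gripper's body presses on something with over 40 N, if the wrist force passes 120 N, or if a joint passes its speed limit or range.

## Working session

There is one attempt and no reset: what is moved stays moved. The work goes in short steps, each a Python script; the robot and the scene stay as the last script left them, time stands still between calls to the robot, and variables do not carry over. Pictures are saved under pics/ and viewed, at most 10 in all, crops included, and the job is handed in when it is done.

```bash
mkdir -p pics; ls; python3 - <<'E'
from plant import *
import cv2,numpy as np
for n in ("top","side"):
    c=read_camera(n); cv2.imwrite(f"pics/{n}0.png",c["frame"][:,:,::-1]); np.savez(f"{n}0.npz",**c)
    R=cv2.Rodrigues(np.array(c["rvec"],float))[0]; print(n,c["mtx"],(-R.T@np.array(c["tvec"]).ravel()),R[2])
o=observe();print(o["t"],o["orientation"],o["contact_force"])
E
```

```text
pics
top [[419.38649545   0.         280.09136061]
 [  0.         419.38649545 212.22804367]
 [  0.           0.           1.        ]] [496.62241625  34.49453357 912.58706281] [ 0.0895706  -0.03089147 -0.99550129]
side [[405.081551     0.         277.5987017 ]
 [  0.         405.081551   204.83515795]
 [  0.           0.           1.        ]] [ 384.75625903 -777.87387447  697.50241922] [ 0.19509522  0.77521606 -0.60081437]
0.1 [-3.13998912e+00  1.13032674e-04  2.72387929e+00] [-0.31292106 -0.27073812 -0.1833992 ]
```

View pics/top0.png

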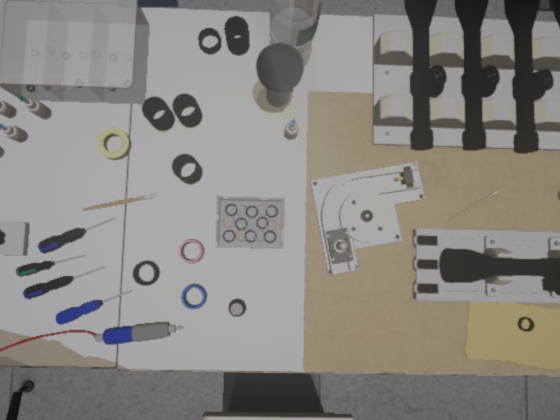

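View pics/side0.png

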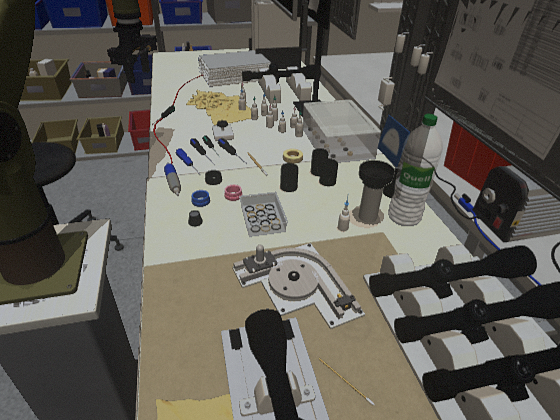

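Top view: the guide's knob is at about (367,216), the post at (341,245) and the brass pin at (403,178). The black ring standing alone at (146,272) is the short barrel. The tall barrel is at (187,168), the loupe at (237,308) and the dropper at (291,127). The side view agrees: short barrel at (213,177), post at (260,252), pin end at (345,300).

```bash
cat > h.py <<'E'
import numpy as np, cv2
from scipy.spatial.transform import Rotation as Ro
def cam_pose(c, o=None):
    """world_from_camera R, origin"""
    if "rvec" in c:
        R=cv2.Rodrigues(np.array(c["rvec"],float))[0]; return R.T, -R.T@np.array(c["tvec"],float).ravel()
    T=np.array(c["tool_from_camera"]); W=Ro.from_euler('xyz',o["orientation"]).as_matrix()
    return W@T[:3,:3], W@T[:3,3]+np.array(o["eef_pos"])
def cast(K,R,p,uv,z):
    uv=np.atleast_2d(np.array(uv,float)); d=np.c_[uv,np.ones(len(uv))]@np.linalg.inv(K).T@R.T
    return p+d*((z-p[2])/d[:,2])[:,None]
def project(K,R,p,X):
    q=(np.atleast_2d(X)-p)@R@K.T; return q[:,:2]/q[:,2:]
E
python3 - <<'E'
from plant import *
from h import *
c=dict(np.load("top0.npz")); R,p=cam_pose(c); K=c["mtx"]
knob=cast(K,R,p,(367,216),34)[0];print("knob",knob)
print("post",cast(K,R,p,(341,245),80)[0],"pin",cast(K,R,p,(403,178),14)[0])
for n,uv,z in [("short",(146,272),12),("tall",(187,168),36),("loupe",(237,308),15),("drop",(291,127),50)]: print(n,cast(K,R,p,uv,z)[0])
b=cast(K,R,p,(146,272),12)[0]
for i,(q,z,yaw) in enumerate([(b,230,np.pi/2),(np.array(knob)+[0,20,0],330,np.pi/2)]):
    for y in (yaw,yaw-np.pi,yaw+.6,yaw-.6):
        try: movep([q[0],q[1],z],[np.pi,0,y]); break
        except PlanningError as e: print(e)
    o=observe(); w=read_camera("wrist"); print(o["t"],o["eef_pos"],o["orientation"],o["joints"]); 
    if i==0: print(w["tool_from_camera"],w["mtx"])
    R2,p2=cam_pose(w,o); np.savez(f"w{i}.npz",K=w["mtx"],R=R2,p=p2,f=w["frame"]); cv2.imwrite(f"pics/w{i}.png",w["frame"][:,:,::-1])
E
```

```text
knob [ 572.5324831  -177.00659901   34.        ]
post [ 509.28977859 -114.11270455   80.        ] pin [ 659.82438647 -260.79362575   14.        ]
short [443.70807369 286.27900242  12.        ]
tall [663.69820847 205.38138147  36.        ]
loupe [373.12566193  92.40039647  15.        ]
drop [755.00082021 -11.01218882  50.        ]
1.3917 [442.9727074  288.43986255 230.01089926] [-3.14127649e+00 -1.67649987e-03  1.57459449e+00] [-0.69604995  0.57352015  0.05217895  1.87427362 -0.04663644  0.6941935
 -0.6125778 ]
[[ 9.72703608e-04 -9.63046731e-01 -2.69332598e-01  6.87355818e+01]
 [ 9.99999002e-01  1.21261639e-03 -7.24396590e-04  1.67751785e-01]
 [ 1.02422489e-03 -2.69331625e-01  9.63046949e-01 -1.46032625e+02]
 [ 0.00000000e+00  0.00000000e+00  0.00000000e+00  1.00000000e+00]] [[367.50928581   0.         275.61357065]
 [  0.         367.50928581 210.17516919]
 [  0.           0.           1.        ]]
3.1667 [ 572.76889653 -154.96851424  329.65713321] [-3.14111881e+00 -1.36001842e-03  1.57360399e+00] [ 0.17522034  0.54748821  0.02063496  1.54745321 -0.01383412  1.04751653
  0.2025697 ]
```

View pics/w0.png

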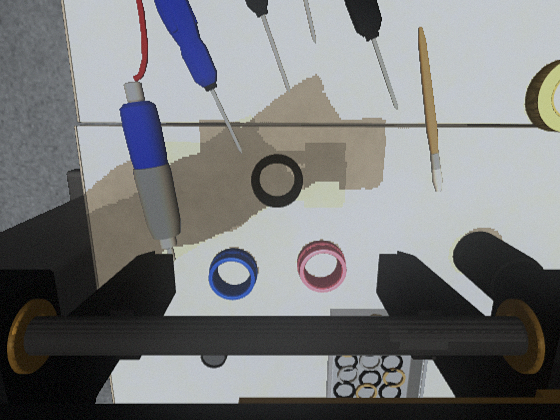

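View pics/w1.png

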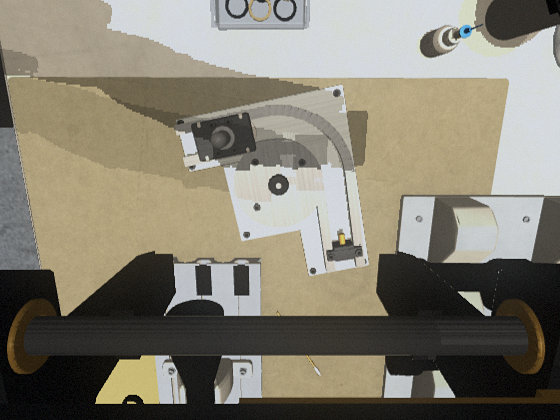

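Wrist views: the short barrel is the black ring at (277,180), with the loupe, the blue ring and the pink ring clear of it. In the guide view the knob is at (278,185), the post top at (222,138), the dark plate spans (192..257, 112..160), and the brass pin is at (342,239) in front of the stop.

```bash
python3 - <<'E'
from h import *
def L(i): d=np.load(f"w{i}.npz"); return d["K"],d["R"],d["p"],d["f"]
K,R,p,f=L(0)
g=cv2.cvtColor(f,cv2.COLOR_RGB2GRAY); m=np.zeros_like(g); m[145:215,240:315]=(g[145:215,240:315]<60)*255
cs,h=cv2.findContours(m,cv2.RETR_CCOMP,cv2.CHAIN_APPROX_NONE)
for c in cs:
    if len(c)<60: continue
    for z in (24,0):
        P=cast(K,R,p,c[:,0],z)[:,:2].astype(np.float32); e=cv2.fitEllipse(P); print("ring",z,len(c),e)
K,R,p,f=L(1); g=cv2.cvtColor(f,cv2.COLOR_RGB2GRAY).astype(int)
def blob(mask,box,z):
    x0,y0,x1,y1=box; m=np.zeros(g.shape,np.uint8); m[y0:y1,x0:x1]=mask[y0:y1,x0:x1]*255
    c=max(cv2.findContours(m,cv2.RETR_EXTERNAL,cv2.CHAIN_APPROX_NONE)[0],key=cv2.contourArea)[:,0]
    return c.mean(0),cast(K,R,p,c,z)[:,:2].astype(np.float32)
c,P=blob(g<70,(262,170,295,202),34); O=np.array(cv2.fitEllipse(P)[0]); print("knob",c,cv2.fitEllipse(P))
c,P=blob(g<70,(180,100,268,172),34.5); r=cv2.minAreaRect(P); print("plate",c,r,cv2.boxPoints(r))
hsv=cv2.cvtColor(f,cv2.COLOR_RGB2HSV); br=(hsv[...,0]>15)&(hsv[...,0]<32)&(hsv[...,1]>120)&(hsv[...,2]>120)
c,P=blob(br,(325,222,360,256),14); print("pin",c,P.min(0),P.max(0),P.mean(0)-O,np.hypot(*(P.mean(0)-O)))
c,P=blob(g<70,(322,236,368,270),25); print("stop",c,cv2.minAreaRect(P)); print("post top click",cast(K,R,p,(222,138),80.5))
for a,b,z in [((184,119),(345,86),5),((345,86),(369,265),5),((319,206),(329,270),25),((345,150),(360,262),25)]:
    A,B=cast(K,R,p,(a,b),z)[:,:2]; print("edge",a,b,A,B,np.degrees(np.arctan2(*(B-A)[::-1])))
im=np.hstack([cv2.resize(f[75:285,165:385],None,fx=2.3,fy=2.3,interpolation=cv2.INTER_CUBIC),cv2.resize(np.dstack([g.clip(0,110)*2.3]*3).astype(np.uint8)[95:180,175:295],(280,483),interpolation=cv2.INTER_CUBIC)])
cv2.imwrite("pics/c1.png",im[:,:,::-1])
E
```

```text
ring 24 147 ((443.60809326171875, 288.92291259765625), (49.39982604980469, 51.08974838256836), 176.0127410888672)
ring 0 147 ((443.654541015625, 284.2880859375), (52.7664794921875, 54.57156753540039), 176.01266479492188)
ring 24 101 ((443.817138671875, 290.2658996582031), (34.067970275878906, 35.2637825012207), 84.76649475097656)
ring 0 101 ((443.87786865234375, 285.7226257324219), (36.389739990234375, 37.66704559326172), 84.7664794921875)
knob [278.23636364 184.21818182] ((575.6141967773438, -176.38681030273438), (22.95379638671875, 23.461711883544922), 168.50062561035156)
plate [224.96485623 135.58785942] ((510.8078918457031, -119.79301452636719), (69.42143249511719, 45.51171112060547), 11.860939979553223) [[ 472.16107 -104.65735]
 [ 481.51544 -149.19736]
 [ 549.4547  -134.92868]
 [ 540.10034  -90.38867]]
pin [341.53846154 239.        ] [ 656.9689 -261.5204] [ 664.21814 -247.36151] [ 85.02062988 -78.03993225] 115.4068391881833
stop [339.05970149 245.25373134] ((655.052734375, -257.7123107910156), (34.096229553222656, 10.766572952270508), 19.310020446777344)
post top click [[ 515.57184388 -117.31749534   80.5       ]]
edge (184, 119) (345, 86) [ 458.16853198 -100.13032245] [656.3219458  -60.43864986] 11.326888318551
edge (345, 86) (369, 265) [656.3219458  -60.43864986] [ 702.39737943 -295.77134613] -78.92227514537637
edge (319, 206) (329, 270) [ 627.64652056 -206.11066351] [ 644.10353003 -294.33206319] -79.43337086147888
edge (345, 150) (360, 262) [ 656.79356977 -135.4499039 ] [ 684.66610605 -282.62889806] -79.27640577151465
```

View pics/c1.png

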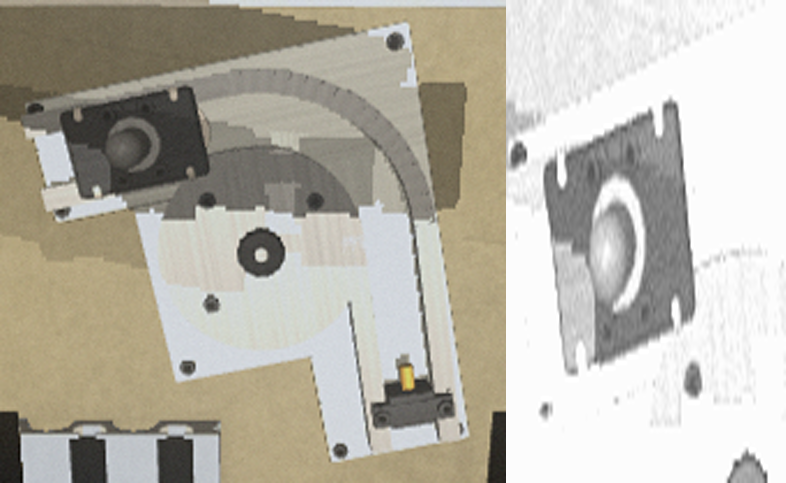

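The guide frame is consistent: yaw about 11.6°, post at guide x ≈ -52, y ≈ 68.5, bend about 91 to 93°. Next I grasp the barrel and place it.

```bash
python3 - <<'E'
from plant import *
from h import *
Y=[np.pi,0,np.pi/2]
b=[443.7,289.0]; q=[511.8,-119.7]
movep([*b,120],Y); grip(0.95)
print("down",movel([*b,6],vel=120,force_limit=12))
grip(0.3,force=15); o=observe(); print(o["t"],o["width"],o["finger_force"],o["eef_pos"])
movel([*b,150],vel=200); o=observe(); print("held",o["width"],o["finger_force"])
movep([*q,150],Y); 
print(movel([*q,52],vel=100,force_limit=8)); 
print(movel([*q,41],vel=25,force_limit=6)); o=observe(); print(o["t"],o["eef_pos"],o["contact_force"])
grip(0.9); movel([*q,110],vel=120); movel([q[0],q[1]-40,200],vel=200)
o=observe(); w=read_camera("wrist"); R,p=cam_pose(w,o); np.savez("w2.npz",K=w["mtx"],R=R,p=p,f=w["frame"]); print(o["t"],project(w["mtx"],R,p,[[*q,80.5],[*q,58.5]]))
cv2.imwrite("pics/w2.png",cv2.cvtColor(w["frame"],cv2.COLOR_RGB2BGR))
E
```

```text
down False
7.05 0.5824274727855335 15.000202669848477 [443.83073412 289.09116609   6.16307367]
held 0.5730924280552128 14.99994455759861
False
False
11.175 [ 511.71475768 -119.68585849   40.86826345] [-1.16454258 -0.34693988 -0.77378478]
13.1333 [[277.07712757 150.22687269]
 [277.05198596 147.05530715]]
```

View pics/w2.png

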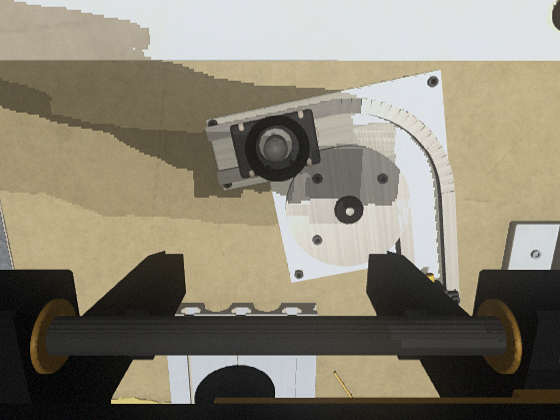

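The barrel sits round the post: ring at (275,147), post in its middle, fully over the plate. Now I push from low behind the plate's rear edge, following the shoes' path.

```bash
cat > path.py <<'E'
import numpy as np
from scipy.optimize import brentq
O=np.array([575.6,-176.4]); TH=np.radians(11.6); RB=70.
def line(s,B):  # guide-frame centre line, s=0 at bend start
    if s<0: return np.array([s,RB])
    a=min(s/RB,B); p=RB*np.array([np.sin(a),np.cos(a)])
    return p+max(0,s-RB*B)*np.array([np.cos(B),-np.sin(B)])
def pose(s,B,off):
    """rear shoe at arc length s -> world xy of the point `off` behind the rear shoe, heading, post"""
    r=line(s,B); f=line(brentq(lambda u:np.linalg.norm(line(u,B)-r)-40,s+30,s+60),B)
    h=(f-r)/40; M=np.array([[np.cos(TH),-np.sin(TH)],[np.sin(TH),np.cos(TH)]])
    return O+M@(r-off*h), TH+np.arctan2(h[1],h[0]), (r+f)/2
E
python3 - <<'E'
from plant import *
from path import *
B=np.radians(92); Z=28.5; OFF=15+17.5
def fr(h): return [np.pi,0,h+np.pi/2]
x,h,_=pose(-72-10,B,OFF)
movep([*x,130],fr(h)); grip(0.0); print("dn",movel([*x,Z],vel=100,force_limit=6))
o=observe(); f0=np.array(o["contact_force"]); print(o["t"],o["eef_pos"],f0,o["width"])
for s in (-74,-66,-58,-50,-42):
    x,h,p=pose(s,B,OFF); hit=movel([*x,Z],vel=25,frame=fr(h),force_limit=12); o=observe()
    F=np.array(o["contact_force"])-f0; d=np.array([np.cos(h),np.sin(h)])
    print(s,hit,o["t"],"push",-F[:2]@d,"lat",F[0]*d[1]-F[1]*d[0],"z",F[2],p)
    if hit: break
E
```

```text
dn False
16.0167 [ 449.6293959  -130.94119988   28.91379176] [ 0.50969266 -0.01288752  0.5805199 ] 0.0038520840063681876
-74 False 16.4833 push 0.38248055530461555 lat -0.3577799926996694 z 0.07251839822798023 [-54.  70.]
-66 False 16.95 push 0.2156335755228593 lat -1.0920742887313322 z -0.8277201497835345 [-46.  70.]
-58 False 17.4167 push 0.3491318427905385 lat -0.5305914581488799 z -0.22213128858473913 [-38.  70.]
-50 False 17.8833 push 0.5224672410062343 lat -0.25589961878336986 z -0.2436679208702438 [-30.  70.]
-42 False 18.35 push 0.7567774712622063 lat -0.7390984884085003 z -0.48173447841378964 [-22.  70.]
```

```bash
python3 - <<'E'
from plant import *
import cv2,numpy as np
t=read_camera("top")["frame"][150:290,290:450]; s=read_camera("side")["frame"][225:345,210:380]
im=np.hstack([cv2.resize(t,(400,350),interpolation=cv2.INTER_CUBIC),cv2.resize(s,(400,350),interpolation=cv2.INTER_CUBIC)])
cv2.imwrite("pics/p1.png",im[:,:,::-1])
E
```

```text
(no output)
```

View pics/p1.png

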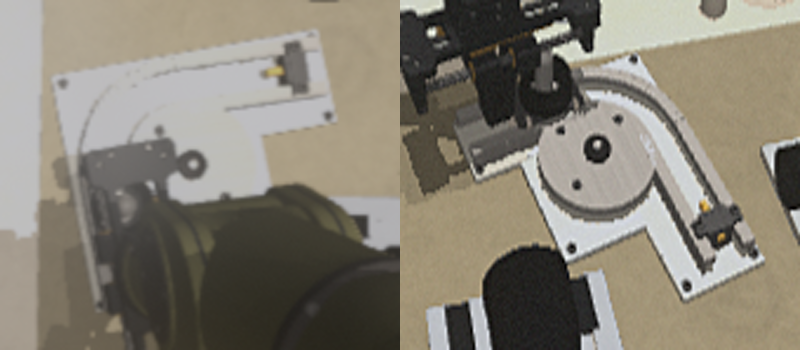

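The side view shows the fingers close behind the barrel, which is still round the post at (545,85), and the carrier has moved up toward the bend with under 1 N of push. I continue round the bend.

```bash
python3 - <<'E'
from plant import *
from path import *
B=np.radians(92); Z=28.3; OFF=15+17.5
def fr(h): return [np.pi,0,h+np.pi/2]
f0=np.array([0.51,-.01,.58])
for s in np.arange(-34,70*B+8,8):
    x,h,p=pose(s,B,OFF); hit=movel([*x,Z],vel=28,frame=fr(h),force_limit=12); o=observe()
    F=np.array(o["contact_force"])-f0; d=np.array([np.cos(h),np.sin(h)])
    print(f"{s:.0f}",hit,f'{o["t"]:.1f}',"push %.1f lat %.1f z %.1f"%(-F[:2]@d,F[0]*d[1]-F[1]*d[0],F[2]),p.round(0),f"{np.degrees(h):.0f}")
    if hit or np.hypot(*F[:2])>15: break
print(o["eef_pos"])
E
```

```text
-34 False 18.9 push 0.7 lat -0.7 z -0.1 [-14.  70.] 11
-26 False 19.3 push 1.6 lat -0.1 z -0.6 [-6. 69.] 10
-18 False 19.8 push -0.5 lat -0.3 z -0.6 [ 2. 68.] 7
-10 False 20.2 push 0.7 lat 0.2 z -0.6 [10. 67.] 2
-2 False 20.7 push 0.1 lat 0.5 z -0.7 [17. 65.] -3
6 False 21.2 push 0.4 lat 0.9 z -0.7 [25. 62.] -10
14 False 21.7 push 0.2 lat 0.5 z -0.4 [32. 59.] -16
22 False 22.2 push 0.0 lat -0.3 z -1.2 [38. 55.] -23
30 False 22.7 push 0.1 lat 0.9 z -1.1 [44. 51.] -30
38 False 23.2 push 0.1 lat 0.7 z -0.0 [50. 45.] -36
46 False 23.7 push 1.3 lat 0.0 z 0.3 [54. 39.] -43
54 False 24.2 push 0.5 lat -0.3 z -0.9 [59. 33.] -49
62 False 24.7 push -0.1 lat 1.3 z 0.1 [62. 26.] -56
70 False 25.2 push 0.0 lat 0.2 z 1.1 [64. 19.] -62
78 False 25.7 push -0.1 lat 0.3 z -0.5 [66. 11.] -68
86 False 26.2 push -0.3 lat 0.2 z -1.0 [68.  4.] -73
94 False 26.6 push 0.5 lat -0.4 z -0.7 [69. -4.] -77
102 False 27.1 push 0.7 lat 1.0 z -0.2 [ 69. -12.] -79
110 False 27.5 push 0.7 lat 0.6 z -0.1 [ 69. -20.] -80
118 False 28.0 push -0.9 lat 0.3 z -0.7 [ 69. -28.] -80
[ 640.19662994 -138.87513341   28.35591224]
```

```bash
python3 - <<'E'
from plant import *
import cv2,numpy as np
t=read_camera("top")["frame"][150:290,290:450]; s=read_camera("side")["frame"][225:345,210:380]
im=np.hstack([cv2.resize(t,(400,350),interpolation=cv2.INTER_CUBIC),cv2.resize(s,(400,350),interpolation=cv2.INTER_CUBIC)])
cv2.imwrite("pics/p2.png",im[:,:,::-1])
E
```

```text
(no output)
```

View pics/p2.png

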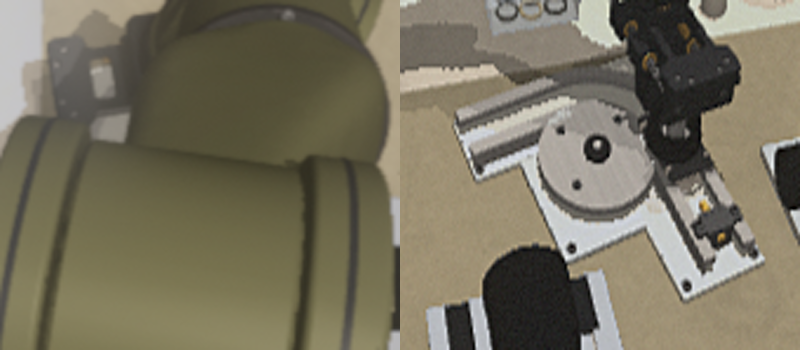

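The side view shows the carrier with the barrel in the exit leg, upright, fingers behind it and the pin still out. I now ease it forward until the resistance turns rigid.

```bash
python3 - <<'E'
from plant import *
from path import *
B=np.radians(92); Z=28.3; OFF=15+17.5
def fr(h): return [np.pi,0,h+np.pi/2]
f0=np.array([0.51,-.01,.58])
for s in [126,134,140]+list(range(142,176,2)):
    x,h,p=pose(s,B,OFF); hit=movel([*x,Z],vel=25 if s<141 else 10,frame=fr(h),force_limit=9); o=observe()
    F=np.array(o["contact_force"])-f0; d=np.array([np.cos(h),np.sin(h)]); push=-F[:2]@d
    print(s,hit,f'{o["t"]:.1f}',"push %.1f lat %.1f z %.1f"%(push,F[0]*d[1]-F[1]*d[0],F[2]),p.round(0))
    if hit or push>10: break
print(o["eef_pos"],x)
E
```

```text
126 False 28.5 push -0.1 lat 0.3 z -0.7 [ 69. -36.]
134 False 29.0 push 0.2 lat 0.3 z -0.4 [ 69. -44.]
140 False 29.4 push -0.0 lat 0.1 z -1.0 [ 68. -50.]
142 False 29.7 push 0.8 lat 1.2 z -0.1 [ 68. -52.]
144 False 30.1 push -0.5 lat 0.7 z -0.3 [ 68. -54.]
146 False 30.4 push 3.4 lat 0.2 z -0.4 [ 68. -56.]
148 False 30.8 push 3.4 lat 0.4 z -0.2 [ 68. -58.]
150 False 31.1 push 3.2 lat 0.8 z -0.8 [ 68. -60.]
152 False 31.5 push 3.1 lat 0.5 z -0.4 [ 68. -62.]
154 False 31.8 push 3.1 lat 0.7 z -0.8 [ 68. -64.]
156 False 32.2 push 5.5 lat 0.4 z 1.3 [ 68. -66.]
158 False 32.5 push 8.9 lat 1.4 z 2.6 [ 68. -68.]
160 False 32.9 push 10.3 lat 0.9 z 3.9 [ 68. -70.]
[ 646.49965488 -174.47625916   28.11537227] [ 647.13806345 -179.61551291]
```

The pin engaged at s≈145 with about 3 N, and the push turned rigid after about 10 mm more, so the pin is home. I back off, lift and check.

```bash
python3 - <<'E'
from plant import *
from path import *
import cv2
B=np.radians(92)
x,h,p=pose(140,B,32.5); movel([*x,28.3],vel=40); movel([*x,140],vel=120)
movep([600,-60,300],[np.pi,0,h+np.pi/2])
sleep(.3); o=observe(); print(o["t"],o["eef_pos"])
s=read_camera("side")["frame"][225:345,210:380]; w=read_camera("wrist")["frame"]
im=np.hstack([cv2.resize(s,(380,400),interpolation=cv2.INTER_CUBIC),cv2.resize(w,(420,400))])
cv2.imwrite("pics/e.png",im[:,:,::-1])
E
```

```text
35.7083 [599.71033231 -60.77173349 298.81237351]
```

View pics/e.png

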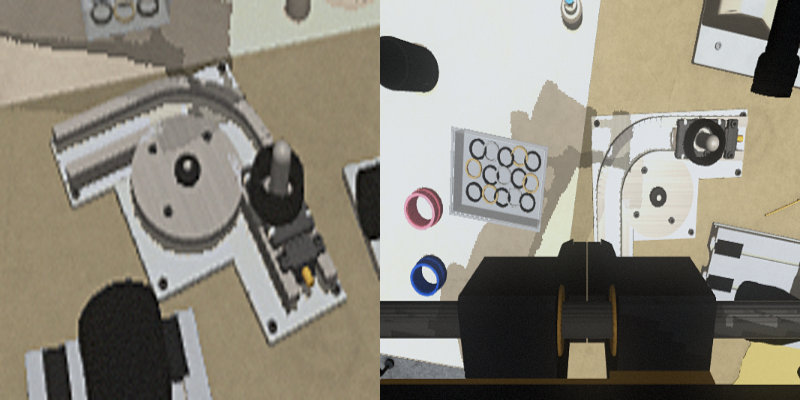

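The carrier stands at the end stop with the barrel round the post at (275,185). The pin's tail shows behind the stop at (307,278), and the gripper is clear.

```bash
python3 -c "
from plant import *
print(finish_job())"
```

```text
the job is handed in; nothing more can be done
None
```

The job is handed in: the short barrel sits on the post, the carrier was eased round to the end stop with about 10 N at most, and the pin felt fully home before I let go; the judge's result was not shown.

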